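# Refit the bayonet fuel cap on a motorcycle tank

### The job

Put the fuel cap with the black grip back on the red motorcycle tank: lower it into the filler neck, feel for the two notches so that its lugs drop through, then turn it clockwise until its lugs have run fully up the ramps and drawn it down tight on the rubber seal, and let go of it. Do it with a light hand: do not ram the cap down on the lip or force it on against its stop. Leave the tin, the bowl of bolts and the spanner where they are.

Things in the scene. Friction and masses are not known exactly. Their poses are not given: they have to be found in the camera images.
- cap_grip (a point): Middle of the black finger grip on the loose fuel cap: an upright bar on its round metal flange, 53 to 60 long (x), 14 thick (y), 33 tall (z). This point lies on the cap's axis, 25 above the flange's upper face, 8 below the bar's top, 47 above the foot on which the cap stands on the bench. About 150 g; the same after a half turn. z: cap's axis, up.
- cap_lugs (a point): On the cap's axis at mid-height of its two lugs, 8 above its foot. Flange 68 across, 5 thick, underside 17 above the foot. Below it a steel plug 38 across, its lowest 5 bevelled to 29; from it two lugs, 9 wide and 4 thick (6 to 10 above the foot), stick out along +x and -x, under the ends of the grip bar, to 25 from the axis.
- tank_mouth (a point): Centre of the steel filler neck at its rim, 186 above the bench; axes as tank. Lip at rim height with a 41 hole and two opposite notches 12 wide. How the neck is clocked varies: the notches lie up to 40 degrees either way of the tank's +x and -x: feel or look for them. cap_grip is 41 above this point while the lugs stand on the lip, 33.5 once dropped through, 30.7 when tight.
- seal (a joint): Squeeze of the black rubber ring (64 across, 3.5 mm proud of the rim), in m: 0 free, about 0.0028 and 9 N under a tight cap. From the notches the cap turns clockwise seen from above: ramps bite after some 12 degrees, are full at 46, a solid stop ends the turn at 54. Turning takes 0.1 to 0.3 N m, then the stop is felt; much over 0.6 N m is forcing. Anticlockwise is blocked once dropped.
- tank: Red motorcycle fuel tank, 345 long (x, towards its narrow seat end), 230 wide, its top 166 above the bench, on two wooden blocks, held fast; the filler neck is part of it. Origin: on the bench under its middle; the neck's axis is 35 from it towards -x. The lip is thin: press on it with 5 to 10 N, never over 35 N.
- tin: Bystander: round green tin with a metal lid, 71 across, 51 tall, loose; origin at the centre of its underside.
- bowl: Bystander: round steel bowl with a few bolts, 110 across, 32 tall, loose; origin at the centre of its underside.
- spanner: Bystander: steel spanner 170 long along x, about 8 thick, lying loose on the right of the bench; origin near its middle.

How it is judged:
On the way, in this order (a step that is already met when the one before it is completed fails the run):
1. the cap is lifted off the bench (height (world z) of cap_grip above 0.12 m), for 0.1 s.
2. the lugs have dropped through the notches and the cap sits in the neck (z of cap_grip in the frame of tank_mouth below 0.0325 m and horizontal distance between cap_grip and tank_mouth below 0.004 m), for 0.1 s.
At the end, for the whole second after the job is handed in: The cap, left alone, squeezes the rubber seal by more than 2.4 mm (lugs fully up the ramps); its axis is within 4 mm of the neck's and upright within 3.4 degrees; the robot has let go (value of joint seal above 0.0024 m and horizontal distance between cap_grip and tank_mouth below 0.004 m and angle between cap_grip's own z axis and vertical below 0.06 rad); the robot touches nothing.
It fails at once if the cap is rammed on the lip: over 35 N between cap and tank while its lugs still stand on the lip (contact force between cap and tank above 35 N and z of cap_grip in the frame of tank_mouth above 0.0393 m).
It fails at once if the cap is forced: over 65 N between cap and tank in all (seal, ramps and stop together; a tight cap left alone shows about 25 N) (contact force between cap and tank above 65 N).
It fails at once if the tin, the bowl or the spanner is moved by more than 20 mm (distance of any of tin, bowl, spanner from where it was at the start of the episode above 0.02 m).
It also fails if it takes over 70 s, if anything falls off the work surface, if the arm or the gripper's body presses on something with over 40 N, if the wrist force passes 120 N, or if a joint passes its speed limit or range.

### The arm

A 6-joint arm with a two-finger parallel gripper is mounted at the origin on the work surface. World frame = base frame: x ahead of the robot, y to its left, z up, the work surface at z = 0. Lengths are in m, angles in rad, forces in N, time in s.
With the tool pointing down it reaches from about 0.275 to 0.825 m from the base axis. Payload 4.9 kg.
Tool frame: the origin (TCP) lies at the centre of the arm's flange, where the gripper is bolted on; the fingertips stand 173 mm ahead of it and the grasp point (between the pads) lies 155 mm ahead of it; z points along the fingers, x is the direction in which the jaws open and shut, and the axes are right-handed (so a half turn about z gives the same grasp; the last joint's range is limited). The gripper opens to 85 mm and grips with 20 to 120 N. Pads are 22 mm wide; open, the fingers measure 114 mm over their backs; the gripper's body (76 mm by 85 mm) begins 54 mm behind the grasp point. The pads swing forward as they close: fully open they stand 13 mm farther back than shut.
Start: joints at [1.115, 0.326, -0.193, 1.052, 0, 1.437], TCP at [0.174, 0.522, 0.405] pointing down, gripper open.
Joint ranges: [-2.65, 2.65], [-0.97, 1.79], [-1.3, 1.35], [-1.93, 2.1], [-1.47, 1.37], [-3.14, 3.14]. Speed limits (rad/s): [2.57, 2.57, 3.14, 3.14, 3.14, 3.14].

### API

Orientations are given as a unit quaternion [w, x, y, z].
In Python, from station import robot, imaging, models gives the robot as it stands.
- The arm moves only by the tool arm_command, never from a script. Its argument "series" is one flat list of numbers, 7 for each row, row after row: the turn, a rotation vector about the tool's x, y, z in rad, then the shift along the tool's x, y, z in m, then the closure, from -1 (fully open) to 1 (shut), so that 0 is half open. In form: [rx, ry, rz, tx, ty, tz, grip, rx, ry, rz, tx, ty, tz, grip, ...]. A call has exactly 5 rows; each row is the pose to reach, as a shift and turn from the pose commanded when the call began, along the tool's axes at that moment; what a row does not reach only later rows make up. A row lasts 1/8 s, in which the tool goes at most 62.5 mm and 10.7 degrees, less where a joint would pass 70% of its speed; a pose out of reach is approached as far as the arm can. A call with a gripper value outside its range is refused whole. The fingers move at their own pace and stop on an object; the grip force is fixed at half the most. Time passes only in rows, so rows that repeat a pose let the fingers close, or fill a call up. It gives the time, the measured TCP pose, the force and the opening at its end, in the units of the state.
- robot.read_state(): the state, without advancing time (a new reading comes with each control period).
- imaging.snapshot(name): name is "scene" or "side" or "wrist"; returns a dict with "image" (400x640x3 uint8, red, green, blue), "fovy" (degrees; the focal length in pixels is half the picture's height over the tangent of half this angle, whatever the lens; pixels are square), "cx", "cy" (the principal point, pixels), "rvec" (rotation vector, rad) and "tvec" (3), from world to camera coordinates, as OpenCV has them. Camera axes: x right, y down, z forward; pixel columns grow to the right and rows downward; lengths in m; the calibration is good to about 2 mm. A picture is of the moment at which its call begins. There is no depth.
- robot.finish_job(): hands the job in, once; it reports no verdict.
Trained networks look in the newest picture that a camera, given by its name, has taken for a name from the list of things; names that differ only in an ending like _2 or _b are one class to them, and where a whole thing is asked for, a point or a joint stands for the part that bears it (a point fixed in the world has none). Each returns a list of dicts, best first, with "p" (0 to 1); they miss things now and then, are a little off and sometimes report something else, mostly with a low value. They report only what shows in the picture. A call takes as long as a camera call.
- models.regions_of(camera, name): "region" (400x640 bool, what is visible of it) and "xy" ([column, row] in pixels, amid what is visible of it).
- models.place_of(camera, name): "xy" ([column, row] in pixels: a listed point, or the origin of a listed thing).
The state is a dict: "time_s": time; "q": joint angles; "dq": joint speeds; "tau": joint torques, N m; "ee_pos": TCP position; "ee_rot": TCP orientation; "force": force on the tool from outside, world axes, zero at the start; "wrist_torque": the same for the moment, N m; "width": opening from 0.0 (shut) to 1.0 (fully open).
Only numpy, scipy, OpenCV 4.12 (cv2) and the standard library are available. Lean on these libraries where they do the work, as an engineer would, in place of code of your own. Each camera call takes 0.05 s, during which the arm holds its last target.

## Working session

There is one attempt and no reset: what is moved stays moved. The work goes in short steps, Python scripts to look and compute and a tool call to move; the robot and the scene stay as the last step left them, time stands still between calls to the robot, and variables do not carry over. Pictures are saved under pics/ and viewed, and the job is handed in when it is done.

Besides the shell and the picture viewer there is one more tool, called after "Call:" by a JSON object that holds its "api" and its "payload". arm_command: Moves the arm, as the interface text tells. Its arguments: {"type":"object","properties":{"series":{"type":"array","items":{"type":"number"}}},"required":["series"]}

```bash
mkdir -p pics; ls; cat > h.py <<'E'
import numpy as np, cv2
from station import robot, imaging, models
def P(s):
    R,_=cv2.Rodrigues(np.array(s['rvec'],float)); t=np.array(s['tvec'],float).ravel()
    f=s['image'].shape[0]/2/np.tan(np.radians(s['fovy'])/2)
    return f,R,t
def ray(s,xy):
    f,R,t=P(s); d=R.T@np.array([(xy[0]-s['cx'])/f,(xy[1]-s['cy'])/f,1]); return -R.T@t,d/np.linalg.norm(d)
def onz(s,xy,z):
    o,d=ray(s,xy); return o+d*(z-o[2])/d[2]
def proj(s,X):
    f,R,t=P(s); c=(R@np.asarray(X,float).T).T+t; return np.c_[f*c[...,0]/c[...,2]+s['cx'],f*c[...,1]/c[...,2]+s['cy']] if c.ndim>1 else np.array([f*c[0]/c[2]+s['cx'],f*c[1]/c[2]+s['cy']])
def tri(rs):
    A=np.zeros((3,3));b=np.zeros(3)
    for o,d in rs:
        M=np.eye(3)-np.outer(d,d);A+=M;b+=M@o
    return np.linalg.solve(A,b)
def save(s,n): cv2.imwrite('pics/'+n+'.png',cv2.cvtColor(np.ascontiguousarray(s['image']),cv2.COLOR_RGB2BGR))
E
python3 - <<'E'
from h import *
print(robot.read_state())
S={}
for c in ['scene','side','wrist']:
    s=imaging.snapshot(c); S[c]=s; save(s,c+'0')
    print(c,s['fovy'],s['cx'],s['cy'],ray(s,(320,200)))
    for n in ['cap_grip','cap_lugs','tank_mouth','tank','tin','bowl','spanner']:
        r=models.place_of(c,n); print(n,[(np.round(k['xy'],1),round(k['p'],2)) for k in r[:2]])
E
```

```text
pics
{'time_s': 0.0, 'q': array([ 1.11476379e+00,  3.26912743e-01, -1.93595478e-01,  1.05198387e+00,
       -1.77200772e-05,  1.43654859e+00]), 'dq': array([-1.48473484e-03, -4.43706925e-04,  2.26211482e-04, -4.67774730e-05,
        1.22342090e-03,  1.91906089e-03]), 'tau': array([ 3.96901178e-04, -4.43401945e+01,  2.62437540e+01,  1.55982084e-02,
       -2.09190284e-04,  2.65611396e-05]), 'ee_pos': array([0.17383143, 0.52150356, 0.40391413]), 'ee_rot': array([ 4.07043596e-04,  8.11251902e-01,  5.84696188e-01, -7.43837388e-04]), 'force': array([-0.54420128,  0.82440519, -0.30314408]), 'wrist_torque': array([-0.01126261,  0.03290354,  0.01163748]), 'width': 1.004060102405621}
scene 43.218888912474306 322.1460861124667 203.50092243181874 (array([1.39501734, 0.44951687, 1.02155058]), array([-0.62187666, -0.39869088, -0.67402894]))
cap_grip [(array([330.9, 194.7]), 0.89)]
cap_lugs [(array([330.1, 205. ]), 0.86)]
tank_mouth [(array([441.1, 219.6]), 0.89)]
tank [(array([428.6, 278.7]), 0.81)]
tin [(array([300.3, 239.3]), 0.77)]
bowl [(array([264.4, 192.6]), 0.79)]
spanner [(array([211.5, 243.6]), 0.74)]
side 55.20738349282543 319.20885798622976 206.49784895065616 (array([ 0.40757199, -0.58930378,  0.76041317]), array([ 0.21048856,  0.65568045, -0.72510532]))
cap_grip [(array([279.5, 267.4]), 0.68)]
cap_lugs [(array([276.2, 278.5]), 0.66)]
tank_mouth [(array([269.9, 120.3]), 0.69)]
tank [(array([284.6, 169.6]), 0.9)]
tin [(array([344. , 263.5]), 0.83)]
bowl [(array([321.9, 358.8]), 0.84), (array([283. , 169.1]), 0.58)]
spanner [(array([269.6, 117.8]), 0.75), (array([436.9, 333.5]), 0.7)]
wrist 71.12257803818636 320.7450188830952 199.60959548548428 (array([0.1120643 , 0.54400431, 0.37389503]), array([ 0.24492486, -0.08563211, -0.96575305]))
cap_grip []
cap_lugs []
tank_mouth []
tank []
tin []
bowl []
spanner []
```

View pics/scene0.png

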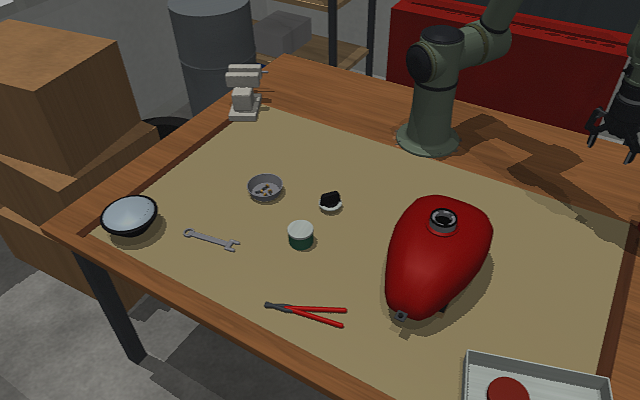

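View pics/side0.png

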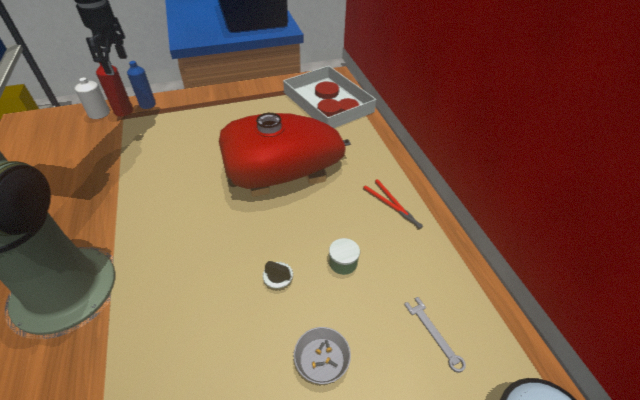

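```bash
python3 - <<'E'
from h import *
a=imaging.snapshot('scene');b=imaging.snapshot('side')
for n,z in [('cap_grip',.047),('cap_lugs',.008),('tank_mouth',.186),('tin',0),('bowl',0)]:
    pa=models.place_of('scene',n);pb=models.place_of('side',n)
    if not pa or not pb: print(n,len(pa),len(pb));continue
    x,y=pa[0]['xy'],pb[0]['xy']
    print(n,tri([ray(a,x),ray(b,y)]).round(4),onz(a,x,z).round(4),onz(b,y,z).round(4))
for c,s in [('scene',a),('side',b)]:
    xy=models.place_of(c,'spanner'); print([onz(s,k['xy'],0).round(3) for k in xy])
    xy=models.place_of(c,'tank'); print([onz(s,k['xy'],0).round(3) for k in xy])
    for n in ['cap_grip','tank_mouth']:
        x=models.place_of(c,n)[0]['xy']; x=np.array(x); x0=int(min(max(x[0]-80,0),480));y0=int(min(max(x[1]-60,0),280))
        cv2.imwrite(f'pics/{c}_{n}.png',cv2.resize(s['image'][y0:y0+120,x0:x0+160,::-1],None,fx=5,fy=5,interpolation=cv2.INTER_CUBIC)); print(c,n,x0,y0)
E
```

```text
cap_grip [ 0.4617 -0.1157  0.053 ] [ 0.4547 -0.1187  0.047 ] [ 0.4629 -0.1126  0.047 ]
cap_lugs [ 0.4607 -0.1059  0.0011] [ 0.4601 -0.0992  0.008 ] [ 0.4649 -0.1158  0.008 ]
tank_mouth [0.5346 0.2403 0.1822] [0.5421 0.2402 0.186 ] [0.5322 0.2386 0.186 ]
tin [ 0.6199 -0.1207 -0.0007] [ 0.6191 -0.1195  0.    ] [ 0.6207 -0.1222  0.    ]
bowl [ 0.5032 -0.3178  0.0017] [ 0.5039 -0.3204  0.    ] [ 0.5017 -0.3155  0.    ]
[array([ 0.748, -0.333,  0.   ]), array([0.572, 0.247, 0.   ])]
[array([0.574, 0.242, 0.   ])]
scene cap_grip 249 132
scene tank_mouth 362 160
[array([ 0.742, -0.332, -0.   ])]
[array([0.566, 0.238, 0.   ])]
side cap_grip 196 207
side tank_mouth 189 59
```

The scene view shows the cap at about (331,200) and the tank neck at (442,219). The side view shows the cap at (278,275) and the neck at (269,120). Next I'll look at the crops.

View pics/side_cap_grip.png

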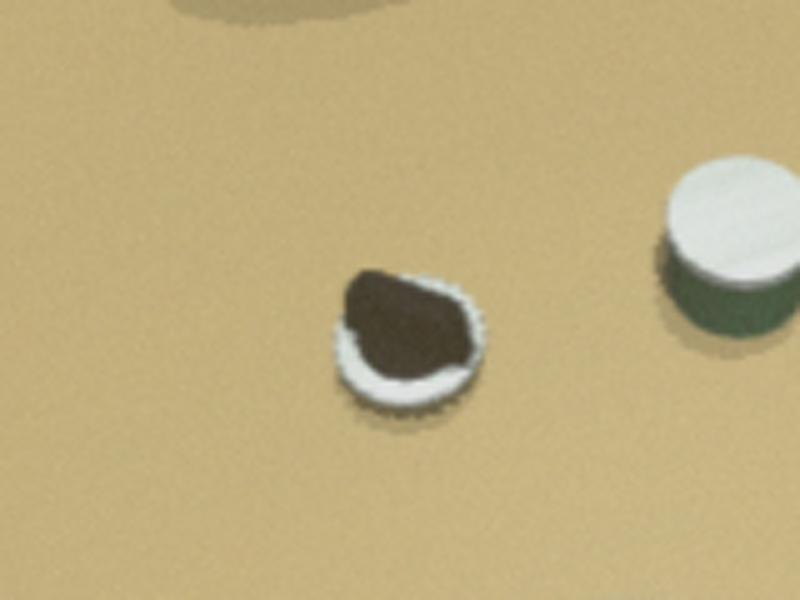

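View pics/scene_tank_mouth.png

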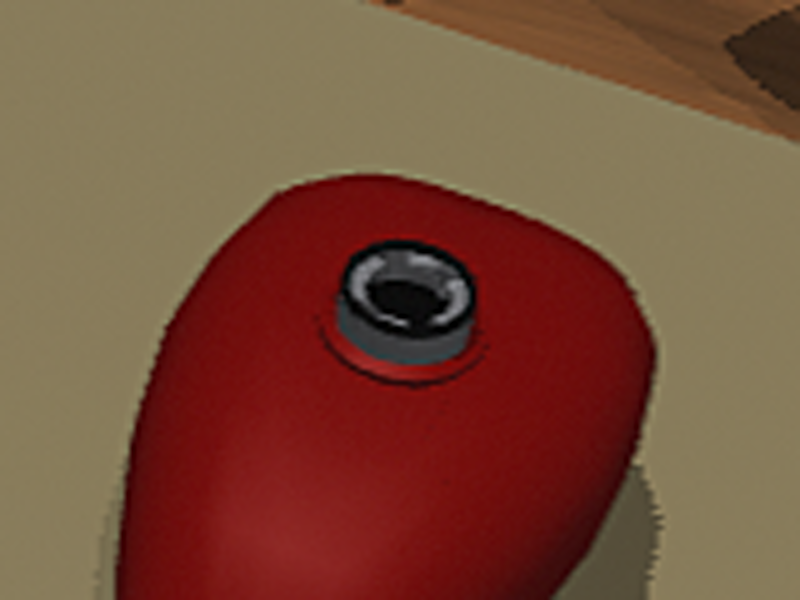

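View pics/scene_cap_grip.png

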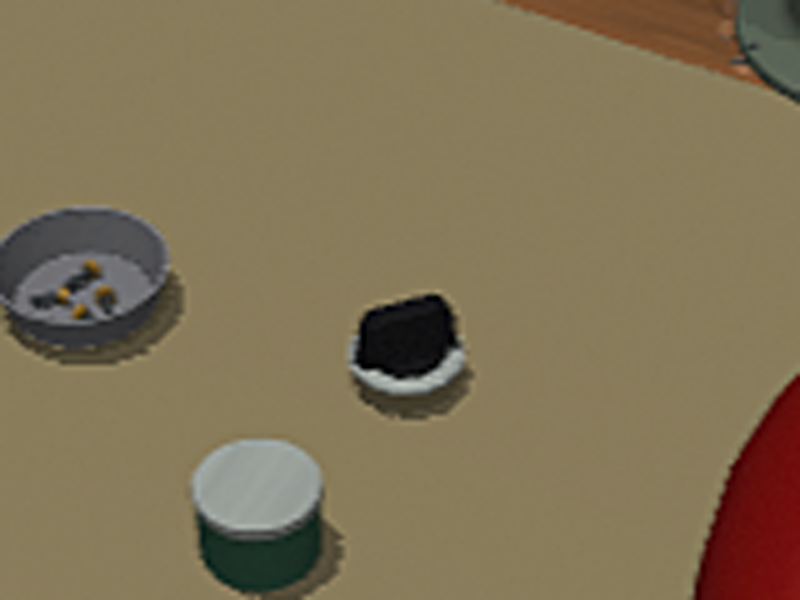

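View pics/side_tank_mouth.png

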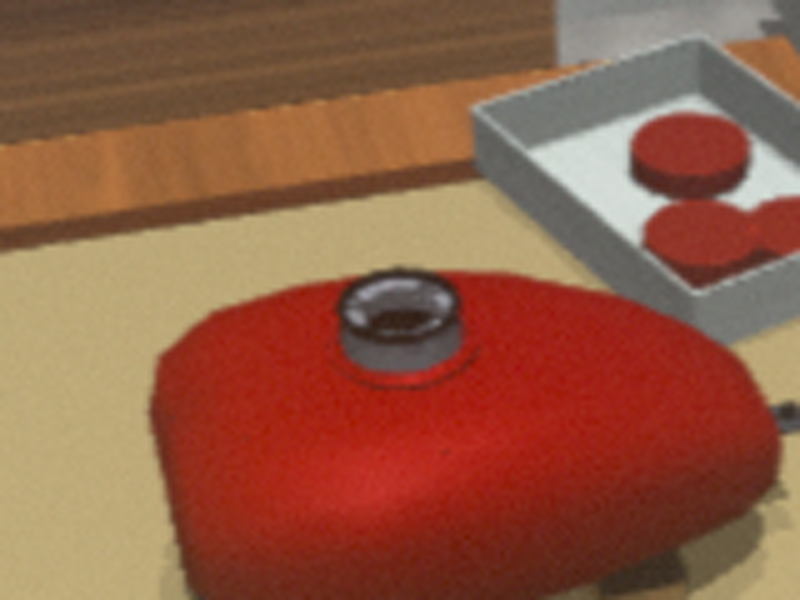

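```bash
cat >> h.py <<'E'
from scipy.spatial.transform import Rotation as Ro
def rot(st): q=np.array(st['ee_rot']); return Ro.from_quat([q[1],q[2],q[3],q[0]])
def down(h): # heading of tool x, deg
    h=np.radians(h); x=np.array([np.cos(h),np.sin(h),0]); z=np.array([0,0,-1.]); return Ro.from_matrix(np.c_[x,np.cross(z,x),z])
def goto(p,h):
    st=robot.read_state(); R=rot(st); rv=(R.inv()*down(h)).as_rotvec(); t=R.inv().apply(np.array(p)-st['ee_pos'])
    print('rot',rv.round(4),'shift',t.round(4),'n',np.linalg.norm(t).round(3))
def stt():
    st=robot.read_state(); R=rot(st).as_matrix()
    print('t',round(st['time_s'],2),'pos',np.round(st['ee_pos'],4),'head',np.degrees(np.arctan2(R[1,0],R[0,0])).round(2),'z',R[:,2].round(3),'F',np.round(st['force'],2),'M',np.round(st['wrist_torque'],3),'w',round(st['width'],3),'q6',round(st['q'][5],2))
E
python3 -c "
from h import *
stt();goto([.537,.24,.466],90)"
```

```text
t 2.2 pos [0.1739 0.5218 0.4047] head 71.56 z [-0. -0. -1.] F [ 0.03 -0.14 -0.76] M [-0.03  -0.035  0.04 ] w 1.0 q6 1.44
rot [-0.      0.     -0.3218] shift [-0.1525  0.4335 -0.0613] n 0.464
```

Call:
{"api": "arm_command", "payload": {"series": [0, 0, -0.064, -0.015, 0.043, -0.012, -1, 0, 0, -0.128, -0.034, 0.096, -0.03, -1, 0, 0, -0.19, -0.053, 0.151, -0.045, -1, 0, 0, -0.25, -0.072, 0.205, -0.061, -1, 0, 0, -0.322, -0.09, 0.256, -0.061, -1]}}

```text
time_s: 2.82
ee_pos: [0.39, 0.3543, 0.4673]
ee_rot: [0.0, 0.706, 0.708, 0.002]
force: [1.0, 0.5, -1.1]
width: 1.003
```

```bash
python3 -c "
from h import *
stt();goto([.537,.24,.466],90)"
```

```text
t 2.83 pos [0.39   0.3543 0.4673] head 90.13 z [ 0.003  0.002 -1.   ] F [ 1.02  0.54 -1.14] M [ 0.064 -0.024  0.067] w 1.003 q6 0.6
rot [ 0.0026 -0.0019  0.0023] shift [-0.1147  0.1468  0.0015] n 0.186
```

Call:
{"api": "arm_command", "payload": {"series": [0, 0, 0, -0.03, 0.037, 0, -1, 0, 0, 0, -0.06, 0.076, 0, -1, 0, 0, 0, -0.09, 0.114, 0, -1, 0, 0, 0, -0.114, 0.146, 0, -1, 0, 0, 0, -0.114, 0.146, 0, -1]}}

```text
time_s: 3.45
ee_pos: [0.5363, 0.2396, 0.4651]
ee_rot: [0.0, 0.708, 0.706, -0.0]
force: [-0.6, 0.8, 0.2]
width: 0.998
```

```bash
python3 - <<'E'
from h import *
stt()
s=imaging.snapshot('wrist');save(s,'w1')
for n in ['tank_mouth','tank']:
    for k in models.place_of('wrist',n): print(n,k['xy'],k['p'],onz(s,k['xy'],.186 if n=='tank_mouth' else 0))
x=proj(s,np.array([.535,.24,.186]));print(x)
x0,y0=int(x[0]-100),max(int(x[1]-75),0)
cv2.imwrite('pics/w1c.png',cv2.resize(s['image'][y0:y0+150,x0:x0+200,::-1],None,fx=4,fy=4,interpolation=cv2.INTER_CUBIC));print(x0,y0)
E
```

```text
t 3.45 pos [0.5363 0.2396 0.4651] head 89.79 z [-0. -0. -1.] F [-0.56  0.77  0.17] M [ 0.011 -0.013 -0.015] w 0.998 q6 0.3
tank_mouth [321.4, 195.8] 0.83 [0.53375734 0.24144865 0.186     ]
[319.82526282 197.12210631]
219 122
```

View pics/w1.png

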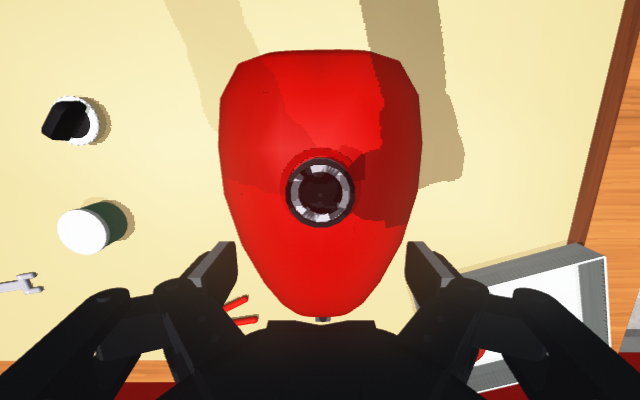

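View pics/w1c.png

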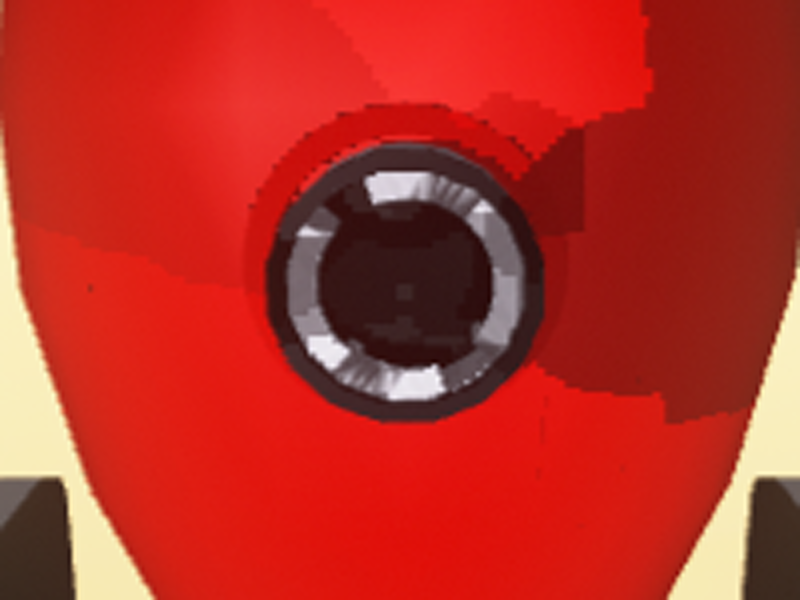

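The wrist view looks down on the neck at (320,193). It shows the lip ring with dark notches at upper-left and lower-right, so the notch axis is roughly 35° from +x. I'll rectify the view to measure it.

```bash
python3 - <<'E'
from h import *
s=imaging.snapshot('wrist')
def rect(c,z,half=.045,n=600):
    u=np.linspace(-half,half,n); X,Y=np.meshgrid(u,u) # rows: x down, cols: y right
    pts=np.c_[(c[0]+Y).ravel(),(c[1]+X).ravel(),np.full(n*n,z)]
    p=proj(s,pts).astype(np.float32).reshape(n,n,2)
    return cv2.remap(np.ascontiguousarray(s['image']),p[...,0],p[...,1],cv2.INTER_CUBIC)
c=np.array([.534,.2405])
im=rect(c,.186)
# refine: hole circle 41 & seal outer 64 (z .1895)
im2=rect(c,.1895)
hsv=cv2.cvtColor(im2,cv2.COLOR_RGB2HSV)
red=(im2[...,0].astype(int)-im2[...,1]>60).astype(np.uint8)
m=(1-red); k,l,stats,cen=cv2.connectedComponentsWithStats(m)
lab=l[300,300]; mm=(l==lab).astype(np.uint8)
cn=max(cv2.findContours(mm,cv2.RETR_EXTERNAL,cv2.CHAIN_APPROX_NONE)[0],key=cv2.contourArea)
(e,ax,an)=cv2.fitEllipse(cn); sc=.09/599
print('outer(z.1895)',c+np.array([e[1]-299.5,e[0]-299.5])*sc,np.array(ax)*sc)
g=cv2.cvtColor(im,cv2.COLOR_RGB2GRAY)
th=cv2.threshold(g,70,1,cv2.THRESH_BINARY_INV)[1]
cv2.circle(im,(300,300),int(.0205/sc),(0,255,0),1);cv2.circle(im,(300,300),int(.032/sc),(0,0,255),1)
cv2.imwrite('pics/rect1.png',im[...,::-1])
E
```

```text
outer(z.1895) [0.53072721 0.24028218] [0.06194476 0.06429381]
```

View pics/rect1.png

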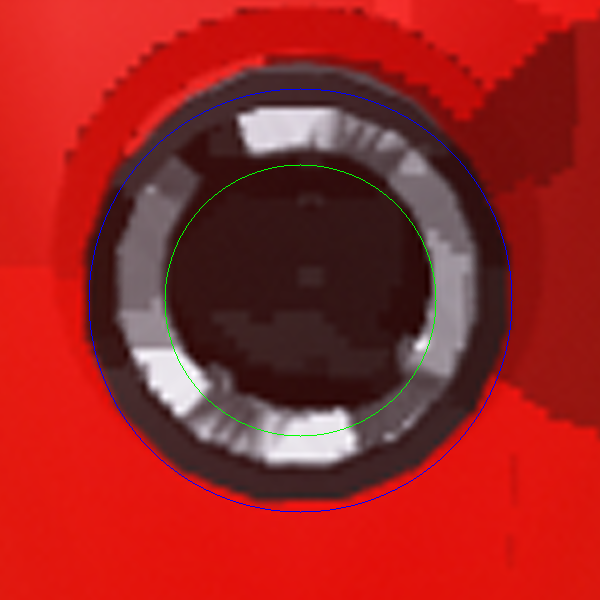

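```bash
python3 -c "
from h import *
stt();goto([.462,-.113,.36],90)"
```

```text
t 3.65 pos [0.5336 0.2421 0.4657] head 90.07 z [-0.  0. -1.] F [-1.05  0.61  0.57] M [-0.045  0.023  0.009] w 1.0 q6 0.3
rot [-0.0005 -0.0001  0.0012] shift [-0.355  -0.072   0.1057] n 0.377
```

Call:
{"api": "arm_command", "payload": {"series": [0, 0, 0, -0.045, -0.008, 0, -1, 0, 0, 0, -0.1, -0.02, 0.0, -1, 0, 0, 0, -0.155, -0.03, 0.0, -1, 0, 0, 0, -0.21, -0.045, 0.0, -1, 0, 0, 0, -0.265, -0.055, 0.02, -1]}}

```text
time_s: 4.28
ee_pos: [0.4787, -0.0239, 0.4472]
ee_rot: [0.002, 0.706, 0.708, 0.001]
force: [0.2, 0.1, -0.7]
width: 1.001
```

Call:
{"api": "arm_command", "payload": {"series": [0, 0, 0, -0.035, -0.006, 0.03, -1, 0, 0, 0, -0.07, -0.013, 0.06, -1, 0, 0, 0, -0.09, -0.017, 0.085, -1, 0, 0, 0, -0.09, -0.017, 0.085, -1, 0, 0, 0, -0.09, -0.017, 0.085, -1]}}

```text
time_s: 4.9
ee_pos: [0.4627, -0.1126, 0.3616]
ee_rot: [0.0, 0.707, 0.708, 0.0]
force: [0.0, 0.4, 0.1]
width: 1.001
```

```bash
cat >> h.py <<'E'
def rect(s,c,z,half=.045,n=600):
    u=np.linspace(-half,half,n); X,Y=np.meshgrid(u,u) # rows: x down, cols: y right
    pts=np.c_[(c[0]+Y).ravel(),(c[1]+X).ravel(),np.full(n*n,z)]
    p=proj(s,pts).astype(np.float32).reshape(n,n,2)
    return cv2.remap(np.ascontiguousarray(s['image']),p[...,0],p[...,1],cv2.INTER_CUBIC)
E
python3 - <<'E'
from h import *
stt()
s=imaging.snapshot('wrist');save(s,'w2')
for n,z in [('cap_grip',.047),('cap_lugs',.008)]:
    for k in models.place_of('wrist',n): print(n,k['xy'],k['p'],onz(s,k['xy'],z))
cv2.imwrite('pics/rect2.png',rect(s,(.462,-.113),.055)[...,::-1])
E
```

```text
t 4.9 pos [ 0.4627 -0.1126  0.3616] head 90.09 z [ 0.001  0.    -1.   ] F [0.05 0.42 0.06] M [ 0.001 -0.051  0.036] w 1.001 q6 -0.4
cap_grip [321.4, 195.9] 0.95 [ 0.46949871 -0.11061083  0.047     ]
cap_lugs [320.0, 179.0] 0.91 [ 0.45897992 -0.11220754  0.008     ]
```

View pics/w2.png

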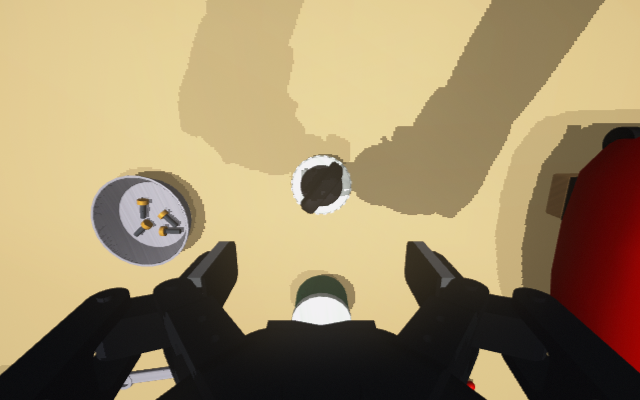

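View pics/rect2.png

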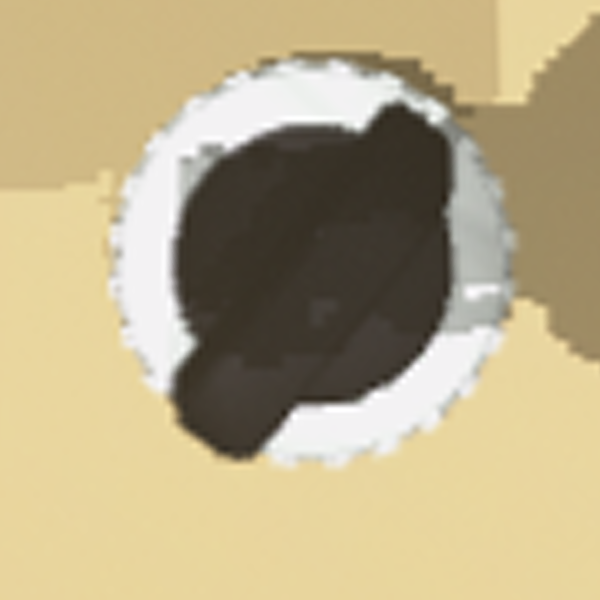

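```bash
python3 - <<'E'
from h import *
for i in range(2):
    s=imaging.snapshot('wrist'); stt()
    o,_=ray(s,(320,200)); print('cam',o.round(4))
    im=rect(s,(.462,-.111),.022,half=.05,n=600); sc=.1/599
    hsv=cv2.cvtColor(im,cv2.COLOR_RGB2HSV)
    m=((hsv[...,1]<45)|(hsv[...,2]<75)).astype(np.uint8)
    m=cv2.morphologyEx(m,cv2.MORPH_OPEN,np.ones((7,7)))
    k,l,st,cen=cv2.connectedComponentsWithStats(m)
    mm=(l==l[300,300]).astype(np.uint8)
    cn=max(cv2.findContours(mm,cv2.RETR_EXTERNAL,cv2.CHAIN_APPROX_NONE)[0],key=cv2.contourArea)
    cn=cv2.convexHull(cn)
    e,ax,an=cv2.fitEllipse(cn); print('flange',np.array([.462+(e[1]-299.5)*sc,-.111+(e[0]-299.5)*sc]).round(4),np.array(ax)*sc)
    x=im.copy(); cv2.drawContours(x,[cn],-1,(0,255,0),1)
cv2.imwrite('pics/r3.png',x[...,::-1])
im=rect(s,(.462,-.111),.055,half=.045,n=700)
g=im[...,2].astype(np.uint8)
clahe=cv2.createCLAHE(4,(4,4)).apply(np.clip(cv2.cvtColor(im,cv2.COLOR_RGB2GRAY).astype(int)*3,0,255).astype(np.uint8))
cv2.imwrite('pics/r4.png',clahe)
E
```

```text
t 5.1 pos [ 0.4629 -0.1128  0.3617] head 90.1 z [ 0.002 -0.001 -1.   ] F [-1.48  0.1  -0.08] M [-0.018 -0.027  0.054] w 1.002 q6 -0.4
cam [ 0.3978 -0.1112  0.3309]
flange [ 0.4637 -0.1111] [0.06875355 0.06916329]
t 5.15 pos [ 0.4628 -0.1129  0.3615] head 90.09 z [ 0.001 -0.    -1.   ] F [-0.08  0.89  0.33] M [ 0.001 -0.003  0.024] w 1.0 q6 -0.4
cam [ 0.3978 -0.1113  0.3308]
flange [ 0.4637 -0.1112] [0.06878679 0.06915818]
```

View pics/r3.png

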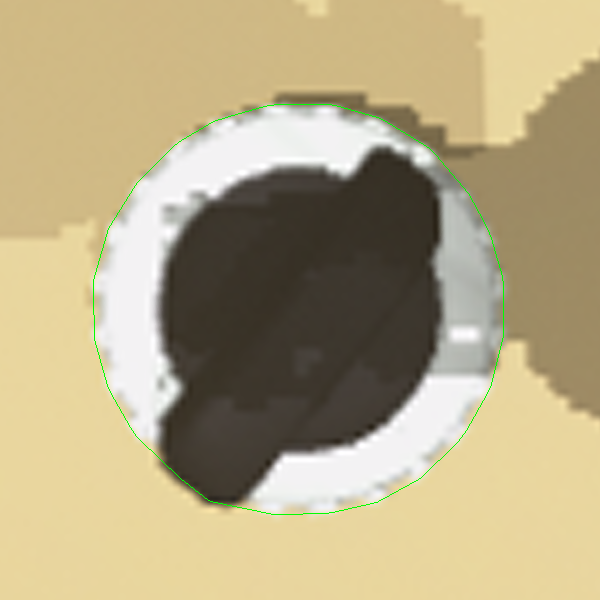

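View pics/r4.png

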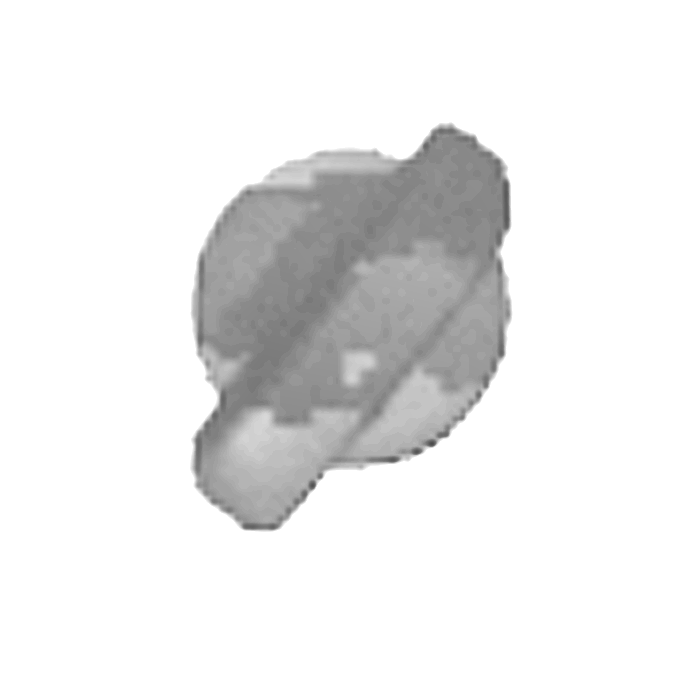

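The wrist view shows the cap flange centred at about (463.7, -111.0) mm. The bar heading is about -38.5°, and the tin and bowl are well clear of the jaws. I'm descending now.

Call:
{"api": "arm_command", "payload": {"series": [0, 0, 0.16, 0.001, 0.001, 0.02, -1, 0, 0, 0.33, 0.002, 0.001, 0.05, -1, 0, 0, 0.5, 0.0024, 0.0012, 0.08, -1, 0, 0, 0.672, 0.0024, 0.0012, 0.11, -1, 0, 0, 0.672, 0.0024, 0.0012, 0.125, -1]}}

```text
time_s: 5.78
ee_pos: [0.4634, -0.1106, 0.2345]
ee_rot: [-0.001, 0.901, 0.434, -0.0]
force: [1.0, 0.1, -0.3]
width: 1.0
```

Call:
{"api": "arm_command", "payload": {"series": [0, 0, 0, 0, 0, 0.01, -1, 0, 0, 0, 0, 0, 0.02, -1, 0, 0, 0, 0, 0, 0.03, -1, 0, 0, 0, 0, 0, 0.03, -1, 0, 0, 0, 0, 0, 0.03, -1]}}

```text
time_s: 6.4
ee_pos: [0.4638, -0.1112, 0.2059]
ee_rot: [0.0, 0.901, 0.435, 0.0]
force: [-0.1, 0.1, -1.3]
width: 0.999
```

```bash
python3 - <<'E'
from h import *
stt()
s=imaging.snapshot('wrist');save(s,'w3');s=imaging.snapshot('side');save(s,'s3')
cv2.imwrite('pics/s3c.png',cv2.resize(s['image'][200:330,190:370,::-1],None,fx=4,fy=4,interpolation=cv2.INTER_CUBIC))
E
```

```text
t 6.4 pos [ 0.4638 -0.1112  0.2059] head 51.51 z [ 0. -0. -1.] F [-0.1   0.12 -1.29] M [ 0.037 -0.056  0.027] w 0.999 q6 0.28
```

View pics/w3.png

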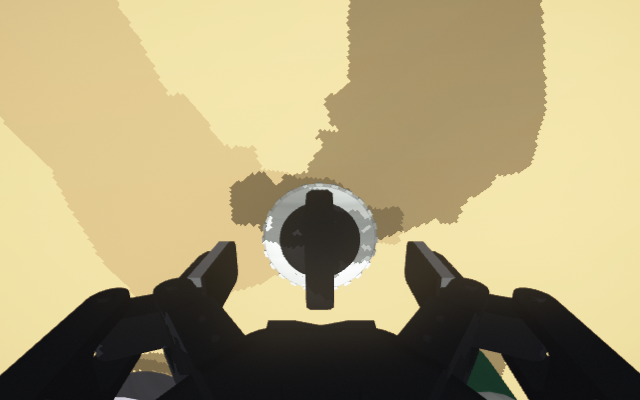

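View pics/s3c.png

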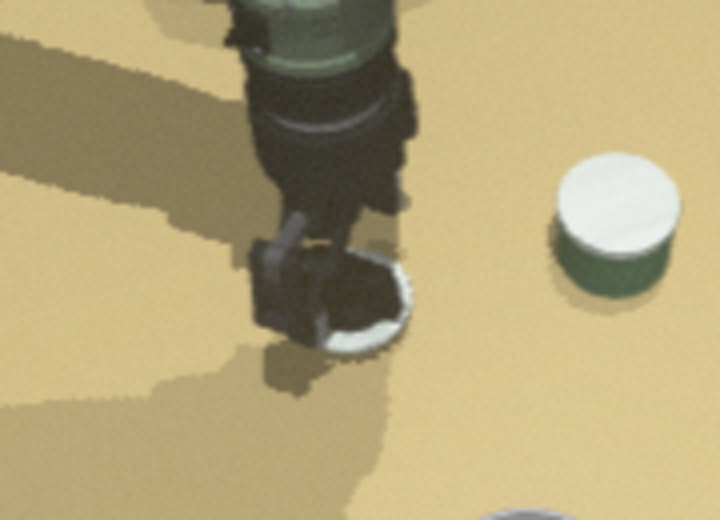

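The bar is vertical in the wrist image at column 320 and centred between the pads. I'm closing the jaws.

Call:
{"api": "arm_command", "payload": {"series": [0, 0, 0, 0, 0, 0, -0.3, 0, 0, 0, 0, 0, 0, 0.2, 0, 0, 0, 0, 0, 0, 0.6, 0, 0, 0, 0, 0, 0, 1, 0, 0, 0, 0, 0, 0, 1]}}

```text
time_s: 7.12
ee_pos: [0.4637, -0.1112, 0.2058]
ee_rot: [0.0, 0.901, 0.435, 0.0]
force: [0.1, -0.8, 2.6]
width: 0.149
```

Call:
{"api": "arm_command", "payload": {"series": [0, 0, 0, 0, 0, 0, 1, 0, 0, 0, 0, 0, 0, 1, 0, 0, 0, 0, 0, 0, 1, 0, 0, 0, 0, 0, 0, 1, 0, 0, 0, 0, 0, 0, 1]}}

```text
time_s: 7.75
ee_pos: [0.4637, -0.1112, 0.2058]
ee_rot: [0.0, 0.901, 0.434, 0.0]
force: [-0.8, 1.1, 4.4]
width: 0.153
```

```bash
python3 - <<'E'
from h import *
stt()
s=imaging.snapshot('wrist');save(s,'w4');stt()
E
```

```text
t 7.75 pos [ 0.4637 -0.1112  0.2058] head 51.51 z [ 0. -0. -1.] F [-0.83  1.08  4.35] M [ 0.09   0.174 -0.005] w 0.153 q6 0.28
t 7.8 pos [ 0.4637 -0.1112  0.2058] head 51.51 z [ 0. -0. -1.] F [-0.96  0.92  5.15] M [ 0.032  0.168 -0.019] w 0.148 q6 0.28
```

View pics/w4.png

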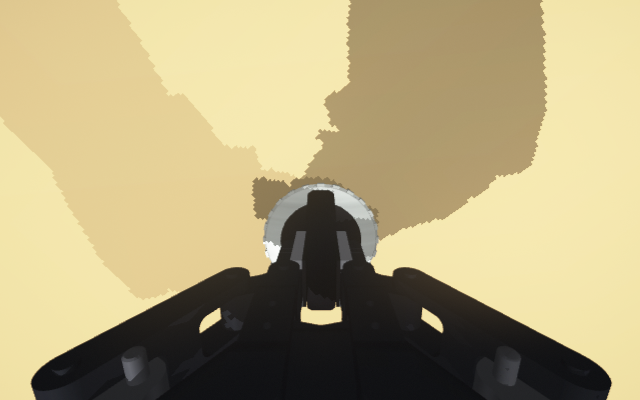

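The bar is gripped at width 0.15, about 13 mm. Next is the lift.

Call:
{"api": "arm_command", "payload": {"series": [0, 0, 0, 0, 0, -0.02, 1, 0, 0, 0, 0, 0, -0.06, 1, 0, 0, 0, 0, 0, -0.11, 1, 0, 0, 0, 0, 0, -0.16, 1, 0, 0, 0, 0, 0, -0.2, 1]}}

```text
time_s: 8.43
ee_pos: [0.4635, -0.1111, 0.4071]
ee_rot: [0.0, 0.901, 0.435, 0.0]
force: [0.8, 0.1, -2.2]
width: 0.151
```

```bash
python3 - <<'E'
from h import *
stt(); goto([.531,.2404,.44],125.5)
E
```

```text
t 8.43 pos [ 0.4635 -0.1111  0.4071] head 51.51 z [ 0. -0. -1.] F [ 0.79  0.11 -2.16] M [-0.041 -0.062  0.013] w 0.151 q6 0.28
rot [ 4.0000e-04  1.0000e-04 -1.2913e+00] shift [ 0.3171 -0.1659 -0.0329] n 0.359
```

Call:
{"api": "arm_command", "payload": {"series": [0, 0, -0.12, 0.02, -0.01, -0.015, 1, 0, 0, -0.26, 0.06, -0.03, -0.03, 1, 0, 0, -0.4, 0.105, -0.055, -0.034, 1, 0, 0, -0.55, 0.15, -0.08, -0.034, 1, 0, 0, -0.7, 0.195, -0.1, -0.034, 1]}}

```text
time_s: 9.05
ee_pos: [0.5065, 0.1054, 0.4391]
ee_rot: [-0.0, 0.695, 0.719, -0.0]
force: [0.9, -0.7, -1.8]
width: 0.15
```

```bash
python3 - <<'E'
from h import *
stt(); goto([.531,.2404,.44],133)
E
```

```text
t 9.05 pos [0.5065 0.1054 0.4391] head 91.91 z [-0.001 -0.    -1.   ] F [ 0.92 -0.74 -1.75] M [-0.012 -0.086  0.001] w 0.15 q6 0.03
rot [-1.000e-03 -2.000e-04 -7.172e-01] shift [ 0.1341  0.029  -0.0009] n 0.137
```

Call:
{"api": "arm_command", "payload": {"series": [0, 0, -0.15, 0.04, 0.008, 0, 1, 0, 0, -0.3, 0.08, 0.016, 0, 1, 0, 0, -0.45, 0.11, 0.023, 0, 1, 0, 0, -0.6, 0.13, 0.027, 0, 1, 0, 0, -0.722, 0.1358, 0.028, 0, 1]}}

```text
time_s: 9.68
ee_pos: [0.5308, 0.2416, 0.4384]
ee_rot: [-0.001, 0.396, 0.918, -0.001]
force: [0.1, -0.5, -2.2]
width: 0.15
```

Call:
{"api": "arm_command", "payload": {"series": [0, 0, 0, 0, 0, 0, 1, 0, 0, 0, 0, 0, 0, 1, 0, 0, 0, 0, 0, 0, 1, 0, 0, 0, 0, 0, 0, 1, 0, 0, 0, 0, 0, 0, 1]}}

```text
time_s: 10.3
ee_pos: [0.5309, 0.24, 0.4398]
ee_rot: [0.0, 0.399, 0.917, 0.0]
force: [-0.1, 0.0, -1.3]
width: 0.151
```

```bash
python3 - <<'E'
from h import *
stt()
S={}
for c in ['wrist','scene','side']:
    s=imaging.snapshot(c);save(s,c[:2]+'5'); S[c]=s
    for n in ['cap_grip','cap_lugs','tank_mouth']:
        for k in models.place_of(c,n)[:1]: S[c,n]=k['xy'];print(c,n,np.round(k['xy'],1),round(k['p'],2))
for n in ['cap_grip','cap_lugs','tank_mouth']:
    r=[ray(S[c],S[c,n]) for c in ['scene','side'] if (c,n) in S]
    if len(r)>1: print(n,tri(r).round(4))
for c in ['scene','side']:
    x=proj(S[c],np.array([.531,.24,.22])).astype(int);x0,y0=x[0]-80,max(x[1]-60,0)
    cv2.imwrite(f'pics/{c}5c.png',cv2.resize(S[c]['image'][y0:y0+120,x0:x0+160,::-1],None,fx=5,fy=5,interpolation=cv2.INTER_CUBIC))
stt()
E
```

```text
t 10.3 pos [0.5309 0.24   0.4398] head 132.95 z [ 0.  0. -1.] F [-0.13  0.04 -1.33] M [-0.078 -0.036 -0.033] w 0.151 q6 -0.45
wrist cap_grip [323.4 265.3] 0.73
scene cap_grip [452.9 188.1] 0.61
scene cap_lugs [449.5 201.8] 0.88
scene tank_mouth [442.6 219.2] 0.85
side cap_grip [265.9  85.3] 0.9
side cap_lugs [267.8 102.5] 0.8
side tank_mouth [269.4 120.9] 0.76
cap_grip [0.533  0.2454 0.2809]
cap_lugs [0.5319 0.243  0.2366]
tank_mouth [0.533  0.2379 0.1827]
t 10.9 pos [0.5309 0.2403 0.4397] head 132.99 z [-0. -0. -1.] F [ 0.36  0.03 -2.14] M [-0.009  0.001  0.051] w 0.153 q6 -0.45
```

View pics/wr5.png

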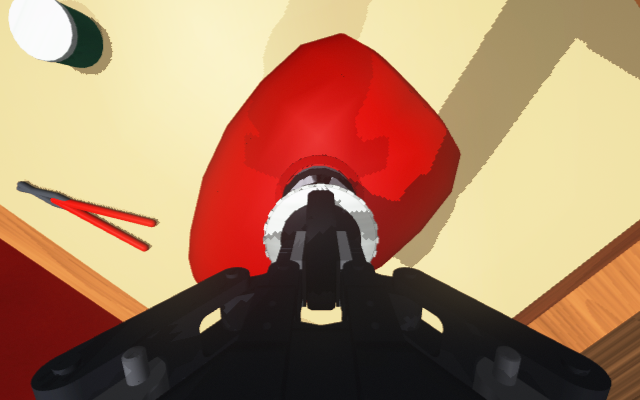

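View pics/scene5c.png

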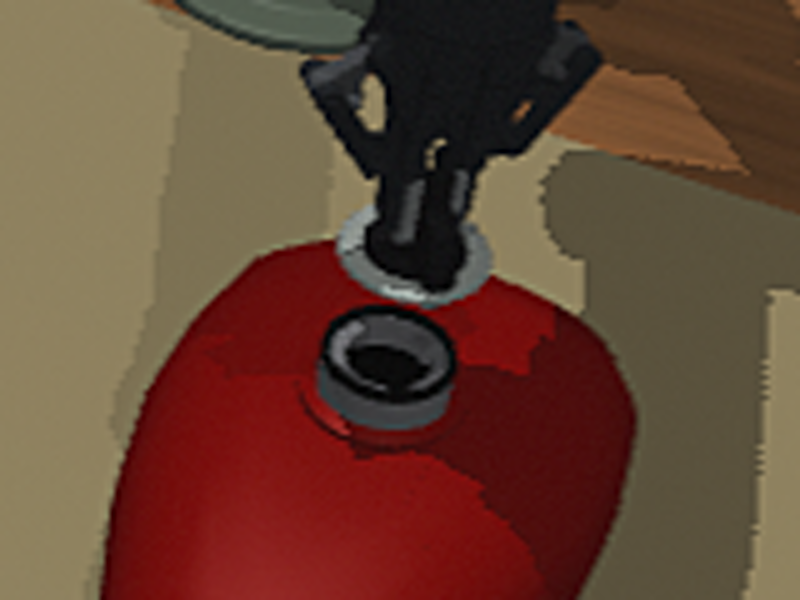

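View pics/side5c.png

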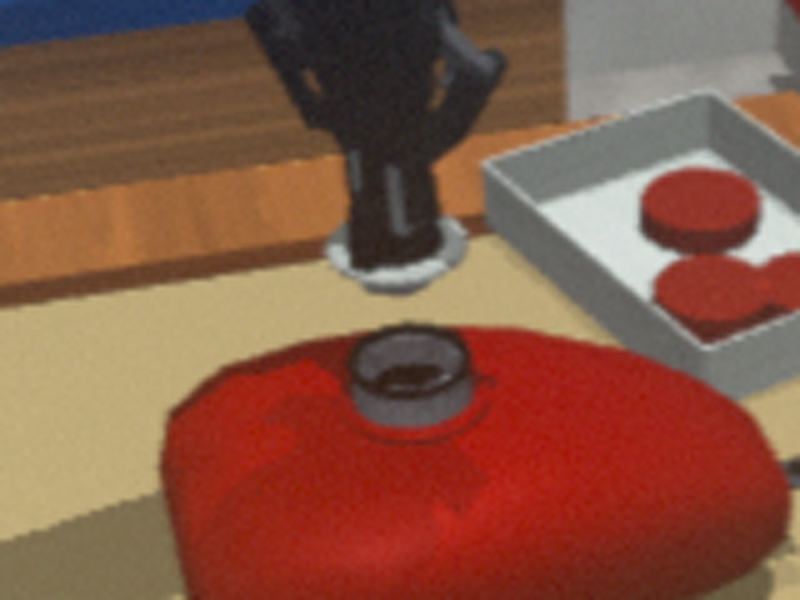

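```bash
python3 - <<'E'
from h import *
for c in ['scene','side']:
    s=imaging.snapshot(c)
    x=proj(s,np.array([.531,.24,.22])).astype(int);x0,y0=x[0]-80,max(x[1]-60,0)
    print(c,x0,y0)
    t=np.linspace(0,2*np.pi,200)
    im=cv2.resize(s['image'][y0:y0+120,x0:x0+160,::-1],None,fx=5,fy=5,interpolation=cv2.INTER_CUBIC)
    for z,r,col in [(.256,.034,(0,255,0)),(.251,.034,(0,255,255)),(.1895,.032,(255,100,0)),(.186,.0205,(255,0,255))]:
        p=proj(s,np.c_[.531+r*np.cos(t),.2404+r*np.sin(t),0*t+z]); p=((p-[x0,y0]+.5)*5).astype(np.int32)
        cv2.polylines(im,[p.reshape(-1,1,2)],True,col,1)
    p=[proj(s,np.array([.531,.2404,.22])+d) for d in np.eye(3)*.01]; p0=proj(s,np.array([.531,.2404,.22])); print('crop px per mm x,y',[((k-p0)*.5).round(2) for k in p])
    cv2.imwrite(f'pics/{c}6c.png',im)
stt()
E
```

```text
scene 366 147
crop px per mm x,y [array([-0.8 ,  1.29]), array([2.07, 0.75]), array([ 0.32, -1.59])]
side 187 48
crop px per mm x,y [array([ 1.96, -0.31]), array([-0.41, -1.07]), array([-0.18, -1.74])]
t 11.0 pos [0.5309 0.2403 0.4397] head 132.99 z [ 0.  0. -1.] F [-0.02 -0.06 -1.73] M [ 0.007 -0.026  0.001] w 0.149 q6 -0.45
```

View pics/scene6c.png

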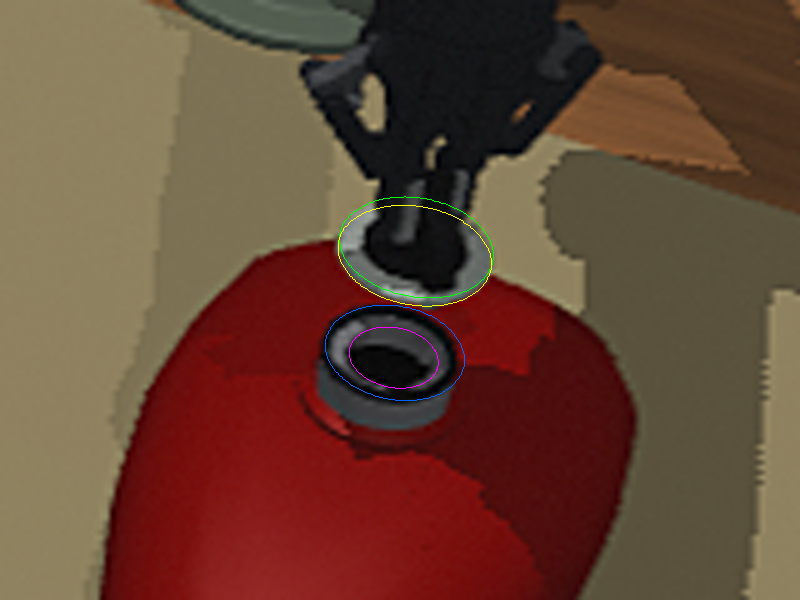

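View pics/side6c.png

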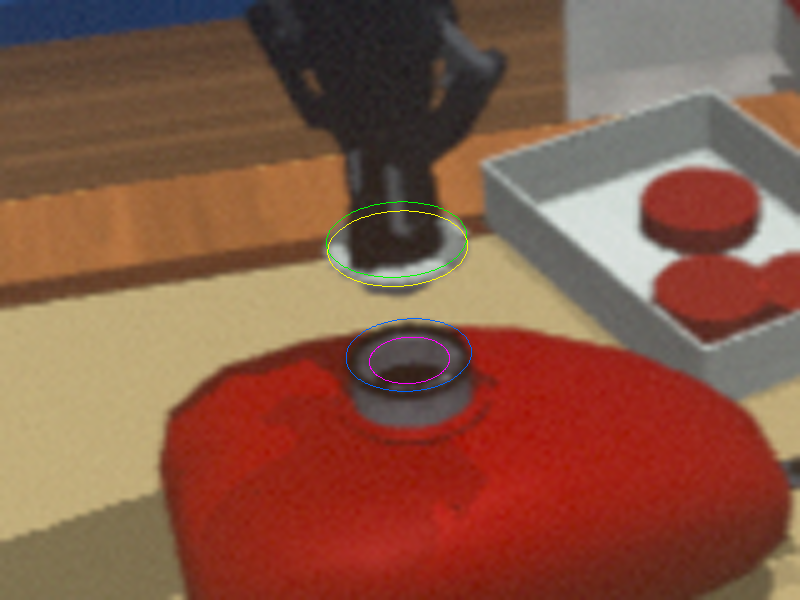

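In both outside views the flange matches its predicted place, but the neck sits about 1 mm towards +x and 1.2 mm towards -y of my estimate. I'll apply that correction and go down to just above the rim.

Call:
{"api": "arm_command", "payload": {"series": [0, 0, 0, -0.0015, 0, 0.012, 1, 0, 0, 0, -0.0015, 0, 0.026, 1, 0, 0, 0, -0.0015, 0, 0.038, 1, 0, 0, 0, -0.0015, 0, 0.044, 1, 0, 0, 0, -0.0015, 0, 0.044, 1]}}

```text
time_s: 11.62
ee_pos: [0.5318, 0.2391, 0.395]
ee_rot: [-0.0, 0.399, 0.917, -0.0]
force: [-0.4, -0.3, -1.9]
width: 0.15
```

```bash
python3 - <<'E'
from h import *
stt()
for c in ['scene','side']:
    s=imaging.snapshot(c)
    x=proj(s,np.array([.531,.24,.2])).astype(int);x0,y0=x[0]-50,max(x[1]-37,0)
    cv2.imwrite(f'pics/{c}7c.png',cv2.resize(s['image'][y0:y0+75,x0:x0+100,::-1],None,fx=8,fy=8,interpolation=cv2.INTER_CUBIC))
stt()
E
```

```text
t 11.62 pos [0.5318 0.2391 0.395 ] head 132.98 z [-0.001 -0.    -1.   ] F [-0.37 -0.35 -1.87] M [ 0.026  0.034 -0.003] w 0.15 q6 -0.45
t 11.72 pos [0.5321 0.2392 0.396 ] head 132.98 z [ 0.  0. -1.] F [-0.52  0.08 -1.64] M [-0.021  0.055 -0.039] w 0.152 q6 -0.45
```

View pics/scene7c.png

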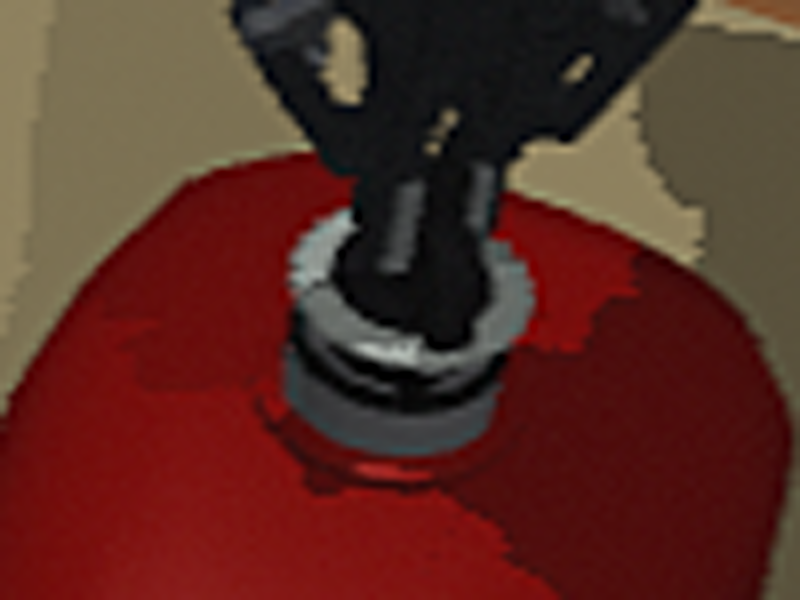

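View pics/side7c.png

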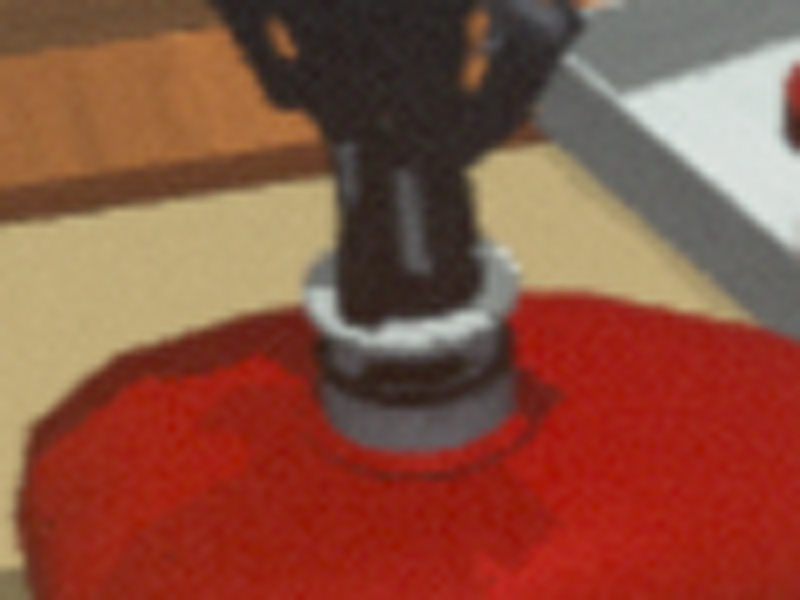

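Call:
{"api": "arm_command", "payload": {"series": [0, 0, 0, -0.0006, -0.0005, 0.001, 1, 0, 0, 0, -0.0006, -0.0005, 0.003, 1, 0, 0, 0, -0.0006, -0.0005, 0.005, 1, 0, 0, 0, -0.0006, -0.0005, 0.007, 1, 0, 0, 0, -0.0006, -0.0005, 0.007, 1]}}

```text
time_s: 12.35
ee_pos: [0.5319, 0.2384, 0.3884]
ee_rot: [-0.0, 0.399, 0.917, -0.0]
force: [0.1, 1.0, -1.4]
width: 0.147
```

```bash
python3 -c "
from h import *
stt()"
```

```text
t 12.35 pos [0.5319 0.2384 0.3884] head 132.98 z [-0. -0. -1.] F [ 0.06  0.98 -1.37] M [ 0.052  0.034 -0.037] w 0.147 q6 -0.46
```

Call:
{"api": "arm_command", "payload": {"series": [0, 0, 0, 0, 0, 0.0008, 1, 0, 0, 0, 0, 0, 0.0016, 1, 0, 0, 0, 0, 0, 0.0024, 1, 0, 0, 0, 0, 0, 0.003, 1, 0, 0, 0, 0, 0, 0.003, 1]}}

```text
time_s: 12.98
ee_pos: [0.5319, 0.2384, 0.3857]
ee_rot: [0.0, 0.399, 0.917, 0.0]
force: [0.4, -0.3, -0.8]
width: 0.153
```

```bash
python3 -c "
from h import *
stt()"
```

```text
t 12.97 pos [0.5319 0.2384 0.3857] head 132.99 z [ 0. -0. -1.] F [ 0.37 -0.25 -0.81] M [ 0.018  0.017 -0.003] w 0.153 q6 -0.46
```

Call:
{"api": "arm_command", "payload": {"series": [0, 0, 0, 0, 0, 0.0004, 1, 0, 0, 0, 0, 0, 0.0008, 1, 0, 0, 0, 0, 0, 0.0012, 1, 0, 0, 0, 0, 0, 0.0015, 1, 0, 0, 0, 0, 0, 0.0015, 1]}}

```text
time_s: 13.6
ee_pos: [0.5319, 0.2384, 0.3852]
ee_rot: [0.0, 0.399, 0.917, 0.0]
force: [-2.4, -0.2, 6.4]
width: 0.15
```

```bash
python3 -c "
from h import *
stt()"
```

```text
t 13.6 pos [0.5319 0.2384 0.3852] head 132.99 z [ 0.001  0.    -1.   ] F [-2.36 -0.16  6.43] M [-0.202  0.589  0.001] w 0.15 q6 -0.46
```

Lip contact shows about 8 N with the TCP at z=0.3852. Now I turn clockwise, feeling for the notches.

Call:
{"api": "arm_command", "payload": {"series": [0, 0, 0.017, 0, 0, 0, 1, 0, 0, 0.034, 0, 0, 0, 1, 0, 0, 0.052, 0, 0, 0, 1, 0, 0, 0.06, 0, 0, 0, 1, 0, 0, 0.06, 0, 0, 0, 1]}}

```text
time_s: 14.22
ee_pos: [0.5323, 0.2383, 0.3849]
ee_rot: [0.001, 0.426, 0.905, 0.0]
force: [-0.6, -1.0, 6.0]
width: 0.149
```

```bash
python3 -c "
from h import *
stt()"
```

```text
t 14.22 pos [0.5323 0.2383 0.3849] head 129.54 z [ 0.002 -0.    -1.   ] F [-0.6  -1.05  6.04] M [-0.395  0.214  0.142] w 0.149 q6 -0.4
```

Call:
{"api": "arm_command", "payload": {"series": [0, 0, 0.014, 0, 0, 0, 1, 0, 0, 0.028, 0, 0, 0, 1, 0, 0, 0.042, 0, 0, 0, 1, 0, 0, 0.052, 0, 0, 0, 1, 0, 0, 0.052, 0, 0, 0, 1]}}

```text
time_s: 14.85
ee_pos: [0.5316, 0.2384, 0.3833]
ee_rot: [-0.001, 0.45, 0.893, -0.001]
force: [0.2, 0.1, -2.2]
width: 0.149
```

```bash
python3 -c "
from h import *
stt()"
```

```text
t 14.85 pos [0.5316 0.2384 0.3833] head 126.56 z [-0.002 -0.    -1.   ] F [ 0.18  0.13 -2.17] M [0.02  0.072 0.008] w 0.149 q6 -0.34
```

The force vanished at heading 126.6°, so the lugs have found the notches. I'm lowering gently.

Call:
{"api": "arm_command", "payload": {"series": [0, 0, 0.01, 0, 0, 0.001, 1, 0, 0, 0.02, 0, 0, 0.002, 1, 0, 0, 0.02, 0, 0, 0.003, 1, 0, 0, 0.02, 0, 0, 0.004, 1, 0, 0, 0.02, 0, 0, 0.004, 1]}}

```text
time_s: 15.48
ee_pos: [0.5319, 0.2384, 0.3801]
ee_rot: [-0.0, 0.458, 0.889, -0.0]
force: [-0.9, -0.1, -2.3]
width: 0.151
```

```bash
python3 -c "
from h import *
stt()"
```

```text
t 15.47 pos [0.5319 0.2384 0.3801] head 125.42 z [-0. -0. -1.] F [-0.87 -0.07 -2.26] M [0.135 0.018 0.052] w 0.151 q6 -0.32
```

Call:
{"api": "arm_command", "payload": {"series": [0, 0, 0, 0, 0, 0.001, 1, 0, 0, 0, 0, 0, 0.002, 1, 0, 0, 0, 0, 0, 0.003, 1, 0, 0, 0, 0, 0, 0.0035, 1, 0, 0, 0, 0, 0, 0.0035, 1]}}

```text
time_s: 16.1
ee_pos: [0.532, 0.2384, 0.3771]
ee_rot: [0.0, 0.459, 0.889, 0.0]
force: [-1.4, 0.4, 3.0]
width: 0.152
```

```bash
python3 -c "
from h import *
stt()"
```

```text
t 16.1 pos [0.532  0.2384 0.3771] head 125.42 z [ 0.  0. -1.] F [-1.42  0.43  3.03] M [-0.015  0.417 -0.006] w 0.152 q6 -0.32
```

The seal takes about 5 N and the cap is down. Now I turn clockwise while following it down.

Call:
{"api": "arm_command", "payload": {"series": [0, 0, 0.05, 0, 0, 0.0005, 1, 0, 0, 0.1, 0, 0, 0.0008, 1, 0, 0, 0.15, 0, 0, 0.0008, 1, 0, 0, 0.2, 0, 0, 0.0008, 1, 0, 0, 0.2, 0, 0, 0.0008, 1]}}

```text
time_s: 16.73
ee_pos: [0.5321, 0.2386, 0.3765]
ee_rot: [0.0, 0.545, 0.839, 0.001]
force: [-0.9, 0.0, 5.4]
width: 0.154
```

```bash
python3 -c "
from h import *
stt()"
```

```text
t 16.73 pos [0.5321 0.2386 0.3765] head 113.99 z [ 0.001  0.001 -1.   ] F [-0.9   0.02  5.41] M [ 0.166  0.348 -0.031] w 0.154 q6 -0.12
```

Call:
{"api": "arm_command", "payload": {"series": [0, 0, 0.06, 0, 0, 0.0002, 1, 0, 0, 0.12, 0, 0, 0.0004, 1, 0, 0, 0.18, 0, 0, 0.0006, 1, 0, 0, 0.24, 0, 0, 0.0008, 1, 0, 0, 0.24, 0, 0, 0.0008, 1]}}

```text
time_s: 17.35
ee_pos: [0.5321, 0.2387, 0.3759]
ee_rot: [0.0, 0.641, 0.767, 0.001]
force: [-2.0, 0.1, 7.1]
width: 0.149
```

```bash
python3 -c "
from h import *
stt()"
```

```text
t 17.35 pos [0.5321 0.2387 0.3759] head 100.26 z [ 0.001  0.001 -1.   ] F [-1.98  0.1   7.13] M [ 0.26   0.438 -0.034] w 0.149 q6 0.12
```

Call:
{"api": "arm_command", "payload": {"series": [0, 0, 0.06, 0, 0, 0.0002, 1, 0, 0, 0.12, 0, 0, 0.0004, 1, 0, 0, 0.18, 0, 0, 0.0006, 1, 0, 0, 0.24, 0, 0, 0.0006, 1, 0, 0, 0.24, 0, 0, 0.0006, 1]}}

```text
time_s: 17.98
ee_pos: [0.5321, 0.2388, 0.3755]
ee_rot: [-0.0, 0.728, 0.685, 0.001]
force: [-1.6, 1.3, 7.0]
width: 0.147
```

```bash
python3 -c "
from h import *
stt()"
```

```text
t 17.98 pos [0.5321 0.2388 0.3755] head 86.52 z [ 0.001  0.002 -1.   ] F [-1.64  1.26  7.03] M [0.356 0.534 0.019] w 0.147 q6 0.36
```

Call:
{"api": "arm_command", "payload": {"series": [0, 0, 0.03, 0, 0, 0, 1, 0, 0, 0.06, 0, 0, 0, 1, 0, 0, 0.09, 0, 0, 0, 1, 0, 0, 0.12, 0, 0, 0, 1, 0, 0, 0.12, 0, 0, 0, 1]}}

```text
time_s: 18.6
ee_pos: [0.5321, 0.2388, 0.3755]
ee_rot: [-0.0, 0.768, 0.641, 0.001]
force: [-2.5, 0.8, 8.3]
width: 0.149
```

```bash
python3 -c "
from h import *
stt()"
```

```text
t 18.6 pos [0.5321 0.2388 0.3755] head 79.66 z [ 0.002  0.002 -1.   ] F [-2.52  0.78  8.26] M [0.281 0.481 0.097] w 0.149 q6 0.48
```

Call:
{"api": "arm_command", "payload": {"series": [0, 0, 0.015, 0, 0, 0, 1, 0, 0, 0.03, 0, 0, 0, 1, 0, 0, 0.045, 0, 0, 0, 1, 0, 0, 0.06, 0, 0, 0, 1, 0, 0, 0.06, 0, 0, 0, 1]}}

```text
time_s: 19.23
ee_pos: [0.5321, 0.2388, 0.3754]
ee_rot: [-0.0, 0.787, 0.617, 0.001]
force: [-2.7, 1.0, 6.9]
width: 0.151
```

```bash
python3 -c "
from h import *
stt()"
```

```text
t 19.23 pos [0.5321 0.2388 0.3754] head 76.24 z [ 0.001  0.002 -1.   ] F [-2.67  1.02  6.86] M [0.352 0.472 0.128] w 0.151 q6 0.54
```

Call:
{"api": "arm_command", "payload": {"series": [0, 0, 0.012, 0, 0, 0, 1, 0, 0, 0.024, 0, 0, 0, 1, 0, 0, 0.036, 0, 0, 0, 1, 0, 0, 0.048, 0, 0, 0, 1, 0, 0, 0.048, 0, 0, 0, 1]}}

```text
time_s: 19.85
ee_pos: [0.5321, 0.2388, 0.3753]
ee_rot: [-0.0, 0.801, 0.598, 0.001]
force: [-1.6, 1.8, 6.7]
width: 0.15
```

```bash
python3 - <<'E'
from h import *
stt()
for c in ['scene','side','wrist']:
    s=imaging.snapshot(c)
    if c=='wrist': save(s,'w8');continue
    x=proj(s,np.array([.531,.24,.2])).astype(int);x0,y0=x[0]-50,max(x[1]-37,0)
    cv2.imwrite(f'pics/{c}8c.png',cv2.resize(s['image'][y0:y0+75,x0:x0+100,::-1],None,fx=8,fy=8,interpolation=cv2.INTER_CUBIC))
stt()
E
```

```text
t 19.85 pos [0.5321 0.2388 0.3753] head 73.49 z [ 0.001  0.002 -1.   ] F [-1.62  1.76  6.69] M [0.359 0.385 0.108] w 0.15 q6 0.58
t 20.0 pos [0.5321 0.2388 0.3754] head 73.49 z [ 0.001  0.002 -1.   ] F [-1.1   1.21  6.71] M [0.36  0.395 0.143] w 0.152 q6 0.58
```

View pics/side8c.png

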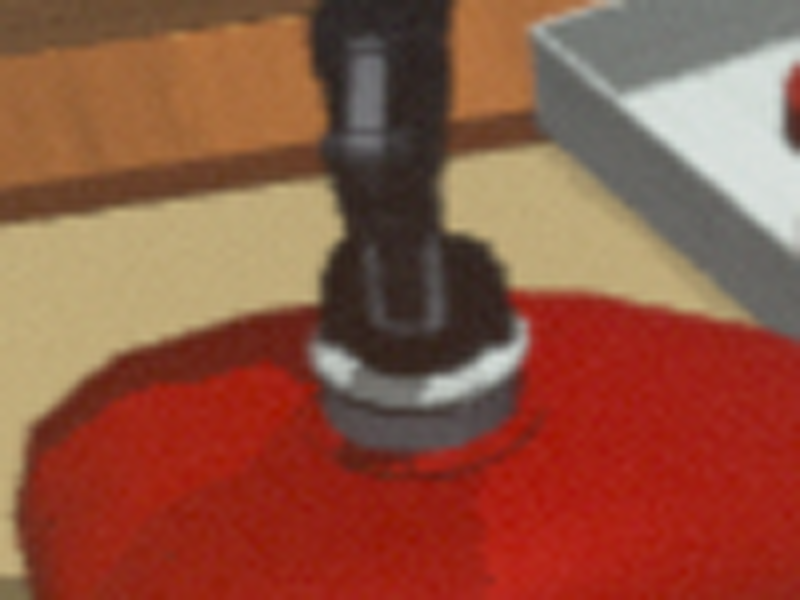

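View pics/w8.png

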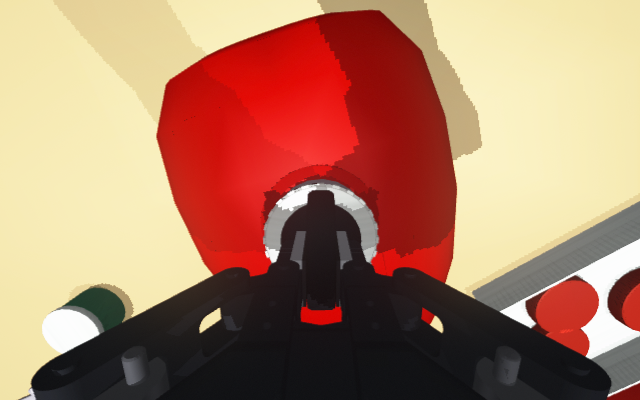

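Call:
{"api": "arm_command", "payload": {"series": [0, 0, 0.008, 0, 0, 0, 1, 0, 0, 0.016, 0, 0, 0, 1, 0, 0, 0.024, 0, 0, 0, 1, 0, 0, 0.03, 0, 0, 0, 1, 0, 0, 0.03, 0, 0, 0, 1]}}

```text
time_s: 20.62
ee_pos: [0.5321, 0.2388, 0.3753]
ee_rot: [-0.0, 0.81, 0.586, 0.001]
force: [-1.2, 1.0, 6.8]
width: 0.151
```

```bash
python3 -c "
from h import *
stt()"
```

```text
t 20.62 pos [0.5321 0.2388 0.3753] head 71.78 z [ 0.001  0.001 -1.   ] F [-1.23  1.03  6.79] M [0.284 0.349 0.227] w 0.151 q6 0.61
```

The cap has turned about 53.7° from entry and torque is rising to 0.23 N m, so I'm at or near the stop and past full ramp. I'm releasing now.

Call:
{"api": "arm_command", "payload": {"series": [0, 0, 0, 0, 0, 0, 0.6, 0, 0, 0, 0, 0, 0, 0.2, 0, 0, 0, 0, 0, 0, -0.2, 0, 0, 0, 0, 0, 0, -0.5, 0, 0, 0, 0, 0, 0, -0.5]}}

```text
time_s: 21.25
ee_pos: [0.532, 0.2384, 0.3744]
ee_rot: [0.0, 0.811, 0.586, -0.0]
force: [-0.1, -0.7, 0.3]
width: 0.75
```

```bash
python3 -c "
from h import *
stt()"
```

```text
t 21.25 pos [0.532  0.2384 0.3744] head 71.68 z [-0. -0. -1.] F [-0.06 -0.68  0.32] M [-0.036  0.006  0.019] w 0.75 q6 0.61
```

Call:
{"api": "arm_command", "payload": {"series": [0, 0, 0, 0, 0, -0.01, -0.5, 0, 0, 0, 0, 0, -0.03, -0.5, 0, 0, 0, 0, 0, -0.06, -0.5, 0, 0, 0, 0, 0, -0.1, -0.5, 0, 0, 0, 0, 0, -0.1, -0.5]}}

```text
time_s: 21.88
ee_pos: [0.5326, 0.2386, 0.4788]
ee_rot: [0.001, 0.811, 0.586, 0.003]
force: [1.2, -0.3, -0.0]
width: 0.747
```

```bash
python3 - <<'E'
from h import *
stt()
S={}
for c in ['scene','side','wrist']:
    s=imaging.snapshot(c);S[c]=s
    for k in models.place_of(c,'cap_grip')[:1]: S[c,0]=k['xy']; print(c,k)
    if c=='wrist': save(s,'w9');cv2.imwrite('pics/r9.png',rect(s,(.532,.239),.2137)[...,::-1]);continue
    x=proj(s,np.array([.531,.24,.2])).astype(int);x0,y0=x[0]-50,max(x[1]-37,0)
    cv2.imwrite(f'pics/{c}9c.png',cv2.resize(s['image'][y0:y0+75,x0:x0+100,::-1],None,fx=8,fy=8,interpolation=cv2.INTER_CUBIC))
print(tri([ray(S[c],S[c,0]) for c in ['scene','side','wrist'] if (c,0) in S]))
stt()
E
```

```text
t 21.88 pos [0.5326 0.2386 0.4788] head 71.68 z [ 0.007  0.002 -1.   ] F [ 1.25 -0.27 -0.02] M [ 0.008 -0.002  0.053] w 0.747 q6 0.61
scene {'xy': [446.1, 208.0], 'p': 0.82}
side {'xy': [269.7, 109.6], 'p': 0.91}
wrist {'xy': [322.0, 209.3], 'p': 0.93}
[0.53461066 0.23924906 0.21781078]
t 22.18 pos [0.5317 0.2383 0.4734] head 71.68 z [-0.002 -0.001 -1.   ] F [ 0.   -0.79 -1.17] M [0.006 0.024 0.028] w 0.751 q6 0.61
```

View pics/side9c.png

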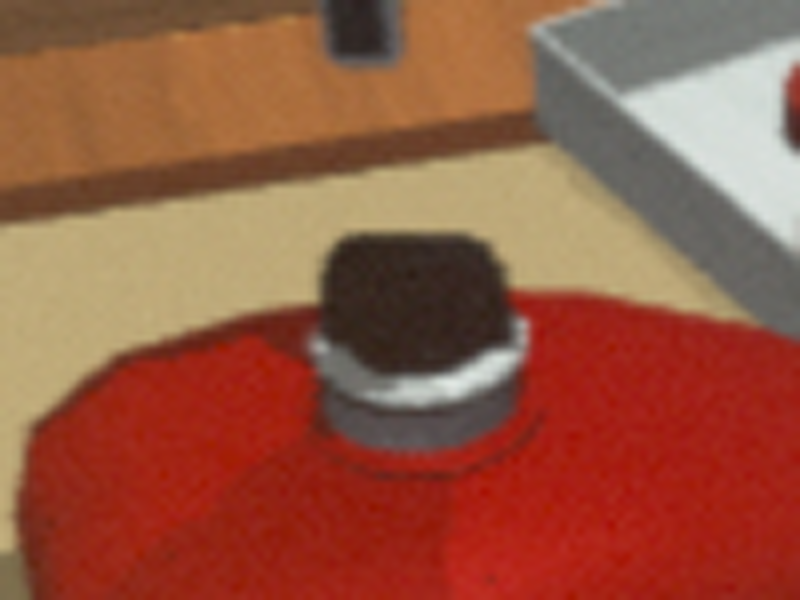

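View pics/scene9c.png

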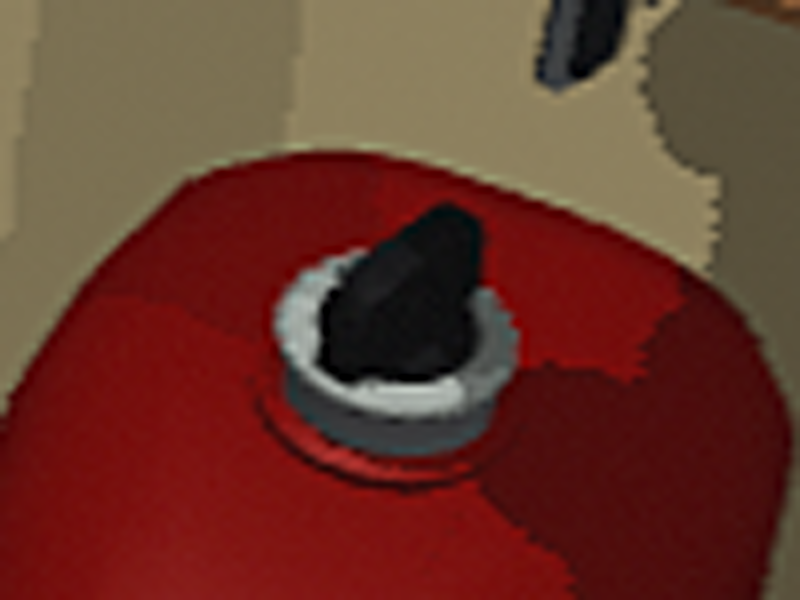

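View pics/r9.png

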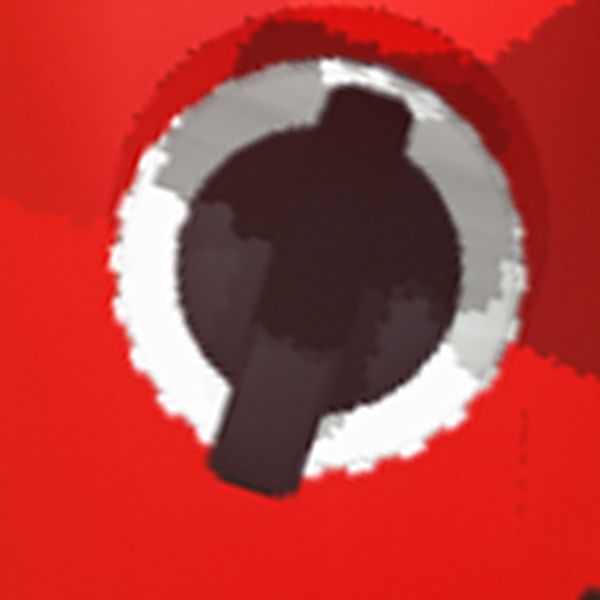

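The pictures show the cap level and flush on the neck, with the jaws clear above it. The bar reads about -17° in the rectified view, so it stayed where I turned it. I'm handing in.

```bash
python3 -c "
from h import *
robot.finish_job();stt()"
```

```text
the job is handed in; nothing more can be done
the job is handed in; nothing more can be done
```

The cap is back on the tank, turned up tight and released, and I handed the job in at about 22 s. No verdict was reported.

- **Lift and fit:** I gripped the cap by its bar, carried it to the neck and set the lugs on the lip with about 8 N. Turning clockwise, the lugs found the notches at a jaw heading of about 126.6°, and the cap dropped through onto the seal.
- **Tightening:** I turned it clockwise about 53.7° from where it entered, following it down. The force on the gripper stayed under 10 N. Torque rose to about 0.23 N m near the stop, below the 0.6 N m forcing limit.
- **Last checks:**
  - After release, the cap looked level and flush on the neck.
  - The bar was still within about 1–2° of where I left it, so the cap had not sprung back.
  - Tool height put `cap_grip` about 31 mm above the rim while I still held it, against 30.7 when tight. The camera networks read about 32 mm after release, within their few millimetres of error.
  - The gripper was open and about 100 mm above where it had let go.
- **Not measured:** I could not read the seal squeeze directly; I inferred it from the turn angle and height.
- **Bystanders:** I kept well clear of the tin, bowl and spanner, but I did not re-measure their positions at the end.
- **Disagreement:** The wrist and outside cameras differed by 1–2 mm on the neck's centre. I used a compromise, and the plug went in with only 1–3 N of side force.

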